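# Hang the stamp bin on the louvered panel

## Robot

A 6-joint arm with a two-finger parallel gripper is mounted at the origin on the work surface. World frame = base frame: x ahead of the robot, y to its left, z up, the work surface at z = 0. Lengths are in mm, angles in rad, forces in N, time in s.
With the tool pointing down it reaches from about 250 to 775 mm from the base axis. Payload 4 kg.
Tool frame: the origin (TCP) lies midway between the tips of the shut fingers; the grasp point (between the pads) lies 19 mm behind it; z points along the fingers, y is the line along which they close (so a half turn about z gives the same grasp; the last joint's range is limited). The gripper opens to 94 mm and grips with 3 to 60 N. Pads are 16 mm wide; open, the fingers measure 119 mm over their backs; the gripper's body (75 mm by 177 mm) begins 78 mm behind the grasp point.
Start: joints at [-1.445, 0.087, 1.371, -0, 1.684, -0.103], TCP at [124.741, -535.687, 205.506] pointing down, gripper open.
Joint ranges: [-3.1, 3.1], [-0.76, 2.03], [0.27, 2.55], [-1.08, 4.22], [0.17, 2.65], [-2.57, 2.57]. Speed limits (rad/s): [2.79, 2.79, 3.14, 3.14, 3.14, 3.14].

## Interface

Orientations are given as a unit quaternion [w, x, y, z].
In Python, from bench import manip, read_camera gives the robot as it stands.
- The arm moves only by the shell command python3 -m jog 'ROWS' [FORCE]. ROWS is JSON, a list of rows, each a list of 3 entries, a list of its own where there are three numbers: the gripper command: -1 is fully open, 1 is shut, values between are in proportion, then the shift along the tool's x, y, z in mm, then the turn about the tool's z in rad. A call has 1 to 20 rows; each row is the pose to reach, as a shift and turn from the pose commanded when the call began, along the tool's axes at that moment; what a row does not reach only later rows make up. A row lasts 1/10 s, in which the tool goes at most 50 mm and 8.59 degrees, less where a joint would pass 70% of its speed; a pose out of reach is approached as far as the arm can. A call with a gripper value outside its range is refused whole. The fingers move at their own pace and stop on an object; FORCE is the grip in N (left out, the last holds). Time passes only in rows, so rows that repeat a pose let the fingers close. It gives the time, the measured TCP pose, the force, the opening and the grip force at its end, in the units of the state.
- manip.observe(): the state, without advancing time (a new reading comes with each control period).
- read_camera(name): name is "scene" or "top"; returns a dict with "color" (400x640x3 uint8, red, green, blue), "fx", "fy", "cx", "cy" (pixels), "distortion" ([k1, k2, p1, p2, k3] as OpenCV has them; the pictures are not rectified), "camera_from_world" (4x4, takes a point from world to camera coordinates). Camera axes: x right, y down, z forward; pixel columns grow to the right and rows downward; lengths in mm; the calibration is good to about 2 mm. A picture is of the moment at which its call begins. There is no depth.
- manip.sign_off(): hands the job in; it is judged then, once.
The state is a dict: "clock": time; "joint_positions": joint angles; "qvel": joint speeds; "effort": joint torques, N m; "ee_pos": TCP position; "tcp_rot": TCP orientation; "wrist_force": force on the tool from outside, world axes, zero at the start; "moment": the same for the moment, N m; "width": opening from 0.0 (shut) to 1.0 (fully open); "gripper_force": force on a finger pad.
Only numpy, scipy, OpenCV 4.12 (cv2) and the standard library are available. Lean on these libraries where they do the work, as an engineer would, in place of code of your own. Each camera call takes 0.05 s, during which the arm holds its last target. There are 200 camera calls.

## Task

Hang the loose bin of stamps from the table in the free louver pocket of the panel's top row: hook its back lip over the pocket's edge and get it fully down, so that the lip sits home along its whole length and the bin hangs straight and nearly level. Keep the two stamps in it, leave the bins that already hang where they are, and do not knock over the white pot on the table.

Things in the scene. Friction and masses are not known exactly. Their poses are not given: they have to be found in the camera images.
- bin_mid (a point): Loose open grey plastic hang-up bin on the table, 0.3 to 0.52 kg with its stamps. Point: middle of its tub, 37.5 mm above its underside. x from its low front to its high back, y across, z up. Tub 130 mm deep (x) by 105 mm wide; floor and sides 4 mm, back wall 75 mm high with outer face at x = +65 mm. Divider 46 mm high at x = -9 to -6 mm; the stamps lie behind it, the front part is empty.
- bin_grip (a point): Centre of the finger grip of the loose bin, at x -60, z -0.5 mm from bin_mid, same axes: a solid bar 10 mm thick (x), 84 mm wide, 30 mm high, forming the upper part of the front wall, whose top is 52 mm above the bin's underside. Can be pinched from above, one finger inside the bin (46 mm free up to the divider). Held here, the heavy back end sags by 1 to 3 mm.
- bin_lip (a point): Hanging lip behind the top of the loose bin's back wall, 90 mm long. Point: middle of the underside of its bridge, centre of its throat, x +68.5, z +33.5 mm from bin_mid, same axes. The 4 mm thick bridge, flush with the wall's top, reaches 11 mm back from the wall; from its end a 4 mm thick flange hangs down. Throat between wall and flange: 7 mm wide, 14 mm deep, open below.
- louver (a point): Middle (along y) of the top row of louver pockets on the fixed grey steel panel, at the height of their upper edge, 230 mm above the table. x points level into the panel, away from the side where bins hang; y along the row; z up. Like rows follow every 60 mm below. x = 0 is the mid-thickness of the 4 mm thick front strips of the pockets. The panel's plain face ends 45 mm above this edge.
- bin_back (a point): Middle of the outer face of the loose bin's back wall, 35 mm above the bin's underside, same axes. The wall rests on the pocket strips when the bin hangs home: bin_lip is then at the height of point louver and within 2 mm of it in x (1.5 mm beyond if the bin is level and touching), drooping 2 to 3 degrees. If the lip sticks half-way, pressing down on the top of the back wall drives it home.
- stamp0_mid (a point): Centre of a wooden pattern block with a fired-clay end, 27 x 84 x 40 mm high, lying across the loose bin just behind its divider; its length is along y.
- stamp1_mid (a point): Centre of the second such block, nearer the back wall.
- pot: White cylindrical pot, 84 mm across and 105 mm high, standing on the table; origin at the centre of its underside, z up.
- pocket_row (a point): A second point of the top row, as point louver but at the panel's face, x +11 mm. Each row has three pockets 125 mm apart, nominally at y = -125, 0, 125 mm, but the louver sheet is clipped on by hand: all pockets lie up to 12 mm to one side. A pocket is 92 mm long inside, 9 mm from strip to panel, open at the top; its ends are closed by 4 mm cheeks as high as the strip. Lips must drop between them.
- hung_a_mid (a point): Middle of the tub (as bin_mid, same axes) of a bin of the same kind but 80 mm wide, that hangs in a pocket of the top row, up to 11 mm off the pocket's middle.
- hung_b_mid (a point): The same for a second 80 mm wide bin in another pocket of the top row. Which two pockets are taken varies; the third is free.
- hung_low_mid (a point): The same for a third 80 mm wide bin, in a pocket of the third row, 120 mm lower.
Things that resemble listed ones, but are neither listed nor needed, are in the scene too. Leave any green or purple look-alike of the part that bears stamp0_mid alone.

How it is judged:
By the outcome, as a careful person would: the job done as asked, in the order asked, and still so for the second after the job is handed in, with the robot touching nothing.
It also fails if it takes over 64 s, if anything falls off the work surface, if the arm or the gripper's body presses on something with over 40 N, if the wrist force passes 120 N, or if a joint passes its speed limit or range.

## Working session

There is one attempt and no reset: what is moved stays moved. The work goes in short steps, Python scripts to look and compute and a shell command to move; the robot and the scene stay as the last step left them, time stands still between calls to the robot, and variables do not carry over. Pictures are saved under pics/ and viewed, at most 11 in all, crops included, and the job is handed in when it is done.

```bash
mkdir -p pics; ls; python3 - <<'E'
from bench import manip, read_camera
import cv2,numpy as np
for n in("scene","top"):
    r=read_camera(n);cv2.imwrite(f"pics/{n}0.png",r["color"][:,:,::-1])
    print(n,r["fx"],r["fy"],r["cx"],r["cy"],r["distortion"]);print(np.round(r["camera_from_world"],4).tolist())
print(manip.observe())
E
```

```text
pics
scene 404.4853262620493 404.4853262620493 320.97958236951723 195.4571926676479 [-0.0202612  0.         0.         0.         0.       ]
[[-0.7126, 0.7013, 0.0199, 381.977], [0.4869, 0.5146, -0.7058, -176.5911], [-0.5052, -0.4932, -0.7082, 1211.6941], [0.0, 0.0, 0.0, 1.0]]
top 405.65327319912166 405.65327319912166 322.7020944184052 197.41488146897183 [-0.03397752  0.          0.          0.          0.        ]
[[-0.0096, -0.9998, 0.0154, 13.5153], [-0.985, 0.0068, -0.1722, 557.5057], [0.1721, -0.0169, -0.9849, 904.8752], [0.0, 0.0, 0.0, 1.0]]
{'clock': 0.1, 'joint_positions': array([-1.44509770e+00,  8.78765825e-02,  1.37207278e+00, -4.19170724e-05,
        1.68358974e+00, -1.03122965e-01]), 'qvel': array([-0.00025857, -0.00243393, -0.00461265,  0.00028321,  0.00239453,
        0.00102986]), 'effort': array([ 2.06506389e-03, -3.41252697e+01, -3.03302121e+01,  7.18994765e-02,
        3.03970731e-02, -1.05870599e-04]), 'ee_pos': array([ 124.66446139, -535.18893453,  204.43907578]), 'tcp_rot': array([-9.72923349e-04,  9.93462017e-01,  1.14158980e-01, -3.18116320e-05]), 'wrist_force': array([-0.56035058,  0.47702672,  0.84363452]), 'moment': array([-0.0162151 , -0.02009529,  0.01541111]), 'gripper_force': 0.0, 'width': 0.9989730061697562}
```

View pics/scene0.png

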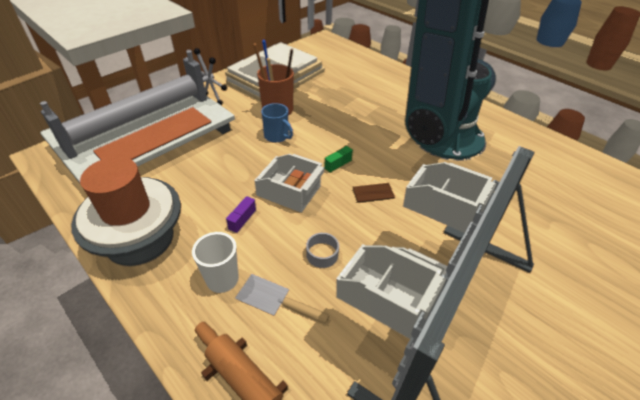

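View pics/top0.png

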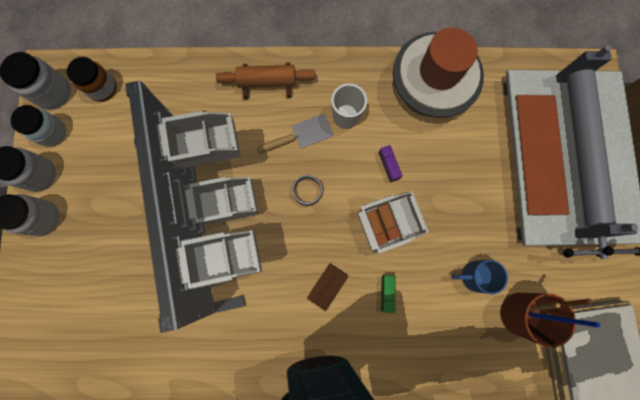

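The scene view shows the loose bin at about (290,182), the pot at (216,262) and two top-row bins at (395,285) and (450,190). In the top view the loose bin is at (392,222), with its back towards the panel on the left. The hung bins are at (198,135), (218,200) and (218,258); the middle one looks smaller, so it is probably the low one, which would leave the middle top pocket free.

```bash
cat > h.py <<'E'
import cv2,numpy as np
from bench import manip, read_camera
def K(r): return np.array([[r["fx"],0,r["cx"]],[0,r["fy"],r["cy"]],[0,0,1]]),np.array(r["distortion"])
def ray(r,p):
    k,d=K(r);u=cv2.undistortPoints(np.array([[p]],float),k,d)[0,0]
    T=r["camera_from_world"];R=T[:3,:3];c=-R.T@T[:3,3]
    return c,R.T@np.array([u[0],u[1],1.])
def onz(r,p,z):
    c,v=ray(r,p);return c+v*(z-c[2])/v[2]
def tri(r1,p1,r2,p2):
    c1,v1=ray(r1,p1);c2,v2=ray(r2,p2)
    s=np.linalg.lstsq(np.c_[v1,-v2],c2-c1,rcond=None)[0]
    a=c1+v1*s[0];b=c2+v2*s[1];return (a+b)/2,np.linalg.norm(a-b)
def proj(r,P):
    T=r["camera_from_world"];k,d=K(r)
    return cv2.projectPoints(np.atleast_2d(np.array(P,float)),cv2.Rodrigues(T[:3,:3])[0],T[:3,3],k,d)[0][:,0]
def crop(r,x0,y0,x1,y1,f):
    return cv2.resize(r["color"][y0:y1,x0:x1,::-1],None,fx=f,fy=f,interpolation=cv2.INTER_CUBIC)
E
python3 - <<'E'
from h import *
r=read_camera("top");s=read_camera("scene")
im=np.zeros((600,800,3),np.uint8)
a=crop(r,125,90,275,290,3);im[:600,:450]=a
b=crop(r,350,185,435,255,4);im[:280,450:790]=b
c=crop(s,395,155,535,315,2);im[280:600,450:730]=c
cv2.imwrite("pics/c1.png",im)
E
```

```text
(no output)
```

View pics/c1.png

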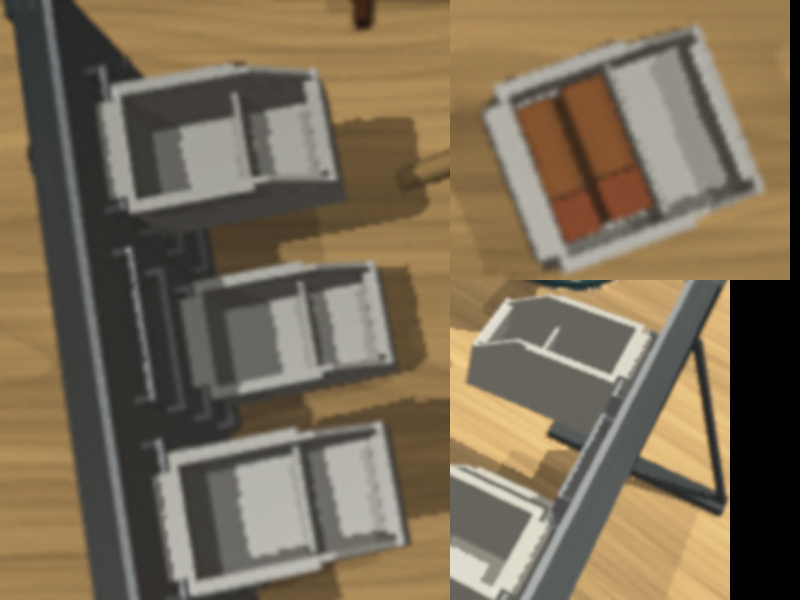

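The crops show the free middle pocket strip from top-view pixel (167.7,172.7) to (175.7,223.3). The loose bin's front bar runs (411.8,191.3) to (428,232), its lip edge (358.8,212.5) to (373.5,250.8).

```bash
python3 - <<'E'
from h import *
r=read_camera("top");s=read_camera("scene")
A=lambda x,y:(125+x/3-.33,90+y/3-.33)
B=lambda x,y:(350+(x-450)/4-.4,185+y/4-.4)
P=lambda n,p,q,z:print(n,(a:=onz(r,p,z)).round(1),(b:=onz(r,q,z)).round(1),'len',np.linalg.norm(a-b).round(1),'ang',np.degrees(np.arctan2(*(b-a)[[1,0]])).round(2),'mid',((a+b)/2).round(1))
P('strip',A(128,248),A(152,400),230)
P('paneltopfrontedge',A(47,0),A(132,595),275)
P('front',B(697,25),B(762,188),52)
P('lip',B(485,110),B(542,265),75)
P('side1',B(497,95),B(697,25),60)
P('side2',B(560,270),B(762,188),60)
# strip in scene: crop 2x
S=lambda x,y:(395+(x-450)/2-.25,155+(y-280)/2-.25)
print(proj(s,[onz(r,A(128,248),230),onz(r,A(152,400),230)]),S(560,497),S(612,408))
print(proj(s,[(0,0,0)])[0], manip.observe()["ee_pos"])
E
```

```text
strip [576.6 308.9 230. ] [479.1 288.4 230. ] len 99.6 ang -168.12 mid [527.9 298.6 230. ]
paneltopfrontedge [725.3 352.5 275. ] [362.  278.7 275. ] len 370.7 ang -168.51 mid [543.6 315.6 275. ]
front [ 571.2 -200.3   52. ] [ 474.7 -233.8   52. ] len 102.2 ang -160.87 mid [ 523.  -217.1   52. ]
lip [518.5 -71.3  75. ] [ 430.8 -101.2   75. ] len 92.7 ang -161.22 mid [474.6 -86.2  75. ]
side1 [529.2 -80.1  60. ] [ 569.7 -198.4   60. ] len 125.0 ang -71.13 mid [ 549.5 -139.2   60. ]
side2 [ 428.4 -113.4   60. ] [ 474.  -231.6   60. ] len 126.6 ang -68.91 mid [ 451.2 -172.5   60. ]
[[449.17759988 262.65125149]
 [471.12463669 221.4122814 ]] (449.75, 263.25) (475.75, 218.75)
[448.17875975 136.65196433] [ 124.71493795 -535.50242103  205.08306   ]
```

```bash
cat >> h.py <<'E'
from scipy.spatial.transform import Rotation as Ro
def go(P,yawy=None):
    """shift in tool axes (mm) and turn about tool z (rad) to TCP P, tool y at world angle yawy deg"""
    o=manip.observe();R=Ro.from_quat(o["tcp_rot"],scalar_first=True).as_matrix()
    d=R.T@(np.array(P,float)-o["ee_pos"]);t=0
    if yawy is not None:
        a=np.degrees(np.arctan2(R[1,1],R[0,1]));e=(yawy-a+90)%180-90;t=-np.radians(e)
    print('shift',d.round(1),'turn',round(t,4),'now',o["ee_pos"].round(1),'F',o["wrist_force"].round(1),'t',o["clock"],'w',round(o["width"],3),'j',o["joint_positions"].round(2))
E
python3 - <<'E'
from h import *
go((521.3,-212.4,260),109.4);go((521.3,-212.4,18),109.4)
E
```

```text
shift [ 459.5 -224.8  -54.7] turn -0.1098 now [ 124.7 -535.5  205.1] F [-0.1  0.6  0.7] t 0.3 w 0.999 j [-1.45  0.09  1.37 -0.    1.68 -0.1 ]
shift [ 459.5 -224.6  187.3] turn -0.1098 now [ 124.7 -535.5  205.1] F [-0.1  0.6  0.7] t 0.3 w 0.999 j [-1.45  0.09  1.37 -0.    1.68 -0.1 ]
```

```bash
python3 -m jog '[[0.1,[0,0,-55],0],[0.1,[0,0,-55],0],[0.1,[230,-112,-55],-0.05],[0.1,[459.5,-224.7,-55],-0.11],[0.1,[459.5,-224.7,-55],-0.11],[0.1,[459.5,-224.7,-55],-0.11],[0.1,[459.5,-224.7,-55],-0.11],[0.1,[459.5,-224.7,-55],-0.11],[0.1,[459.5,-224.7,-55],-0.11],[0.1,[459.5,-224.7,-55],-0.11],[0.1,[459.5,-224.7,-55],-0.11],[0.1,[459.5,-224.7,-55],-0.11],[0.1,[459.5,-224.7,-55],-0.11],[0.1,[459.5,-224.7,-55],-0.11],[0.1,[459.5,-224.7,80],-0.11],[0.1,[459.5,-224.7,80],-0.11],[0.1,[459.5,-224.7,80],-0.11],[0.1,[459.5,-224.7,80],-0.11]]'
python3 - <<'E'
from h import *
go((521.3,-212.4,18),109.4)
r=read_camera("scene");im=crop(r,200,90,360,240,4)
cv2.imwrite("pics/c2.png",im)
E
```

```text
clock: 2.1
ee_pos: [516.2, -212.4, 119.2]
tcp_rot: [-0.004, 0.986, 0.167, -0.005]
wrist_force: [-1.6, 0.2, 0.5]
width: 0.454
gripper_force: 0.0
shift [  5.8   2.6 101.1] turn -0.0024 now [ 516.2 -212.4  119.2] F [-1.6  0.2  0.5] t 2.1 w 0.454 j [-0.49  0.15  1.48 -0.    1.53  0.74]
```

View pics/c2.png

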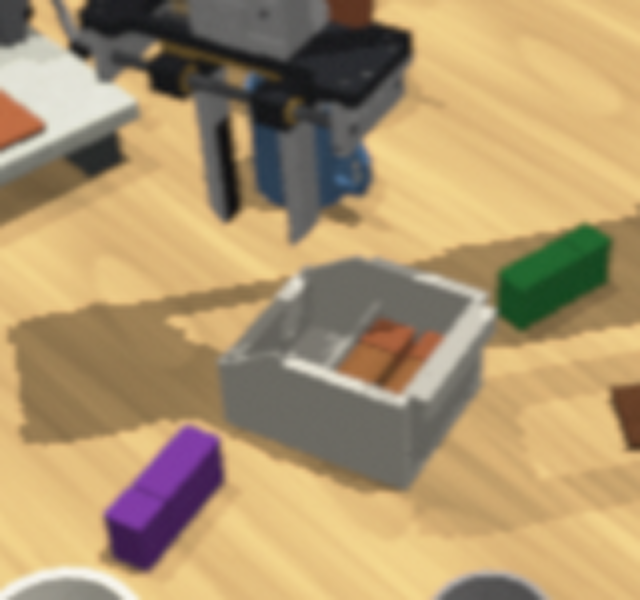

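The fingers are parallel to the bin's front bar and above it, straddling it as seen in the scene view. Settle, then descend.

```bash
python3 -m jog '[[0.1,[0,0,50],0],[0.1,[0,0,50],0],[0.1,[0,0,50],0],[0.1,[0,0,50],0]]'
python3 - <<'E'
from h import *
go((521.3,-212.4,18),109.4)
E
```

```text
clock: 2.55
ee_pos: [523.3, -214.1, 79.6]
tcp_rot: [0.002, 0.986, 0.168, 0.003]
wrist_force: [1.3, -0.3, 0.0]
width: 0.449
gripper_force: 0.0
shift [-1.6 -2.6 61.5] turn -0.0003 now [ 523.3 -214.1   79.6] F [ 1.3 -0.3  0. ] t 2.55 w 0.449 j [-0.49  0.17  1.53 -0.    1.43  0.74]
```

```bash
python3 -m jog '[[0.1,[0,-1,25],0],[0.1,[0,-1,57],0],[0.1,[0,-1,57],0],[0.1,[0,-1,57],0],[0.1,[0,-1,57],0]]' 50
python3 -m jog '[[1,[0,0,0],0],[1,[0,0,0],0],[1,[0,0,0],0],[1,[0,0,0],0],[1,[0,0,0],0],[1,[0,0,0],0]]' 50
python3 -m jog '[[1,[0,0,-10],0],[1,[0,0,-30],0],[1,[0,0,-60],0],[1,[0,0,-60],0],[1,[0,0,-60],0],[1,[0,0,-60],0]]' 50
python3 - <<'E'
from h import *
go((554,172.8,205),101.7)
E
```

```text
clock: 3.05
ee_pos: [523.0, -212.8, 21.6]
tcp_rot: [0.002, 0.986, 0.169, 0.002]
wrist_force: [-0.1, -0.1, -0.4]
width: 0.451
gripper_force: 0.0
clock: 3.65
ee_pos: [521.1, -211.9, 18.7]
tcp_rot: [0.0, 0.986, 0.169, 0.0]
wrist_force: [-0.3, -0.4, 1.2]
width: 0.1
gripper_force: 50.0
clock: 4.25
ee_pos: [519.7, -211.1, 76.3]
tcp_rot: [-0.001, 0.986, 0.169, -0.002]
wrist_force: [-0.9, 0.7, -4.2]
width: 0.101
gripper_force: 50.0
shift [ 159.6 -351.  -128.2] turn 0.1346 now [ 519.7 -211.1   76.3] F [-0.9  0.7 -4.2] t 4.25 w 0.101 j [-0.49  0.17  1.53 -0.    1.44  0.75]
```

```bash
python3 -m jog '[[1,[0,0,-40],0],[1,[0,0,-80],0],[1,[0,0,-120],0],[1,[0,0,-148],0],[1,[12,-25,-148],0.01],[1,[25,-55,-148],0.02],[1,[42,-90,-148],0.03],[1,[58,-125,-148],0.05],[1,[75,-160,-148],0.06],[1,[90,-195,-148],0.08],[1,[105,-230,-148],0.1],[1,[120,-260,-148],0.11],[1,[132,-285,-148],0.12],[1,[142,-305,-148],0.13],[1,[150,-312,-148],0.1346],[1,[154.4,-316,-148],0.1346],[1,[154.4,-316,-148],0.1346],[1,[154.4,-316,-148],0.1346],[1,[154.4,-316,-148],0.1346],[1,[154.4,-316,-148],0.1346]]' 50
python3 - <<'E'
from h import *
go((562,133.6,225),101.7)
r=read_camera("top");s=read_camera("scene")
im=np.zeros((600,800,3),np.uint8)
im[:560,:560]=crop(r,140,120,280,260,4)
im[:600,560:800]=crop(s,380,195,460,395,3)
cv2.imwrite("pics/c3.png",im)
E
```

```text
clock: 6.25
ee_pos: [583.5, 122.9, 239.0]
tcp_rot: [0.015, 0.995, 0.097, 0.029]
wrist_force: [42.5, -31.9, 16.4]
width: 0.227
gripper_force: 79.8
shift [-19.7 -15.2  12.4] turn -0.0109 now [583.5 122.9 239. ] F [ 42.5 -31.9  16.4] t 6.25 w 0.227 j [ 0.13  0.15  1.24 -0.03  1.7   1.5 ]
```

View pics/c3.png

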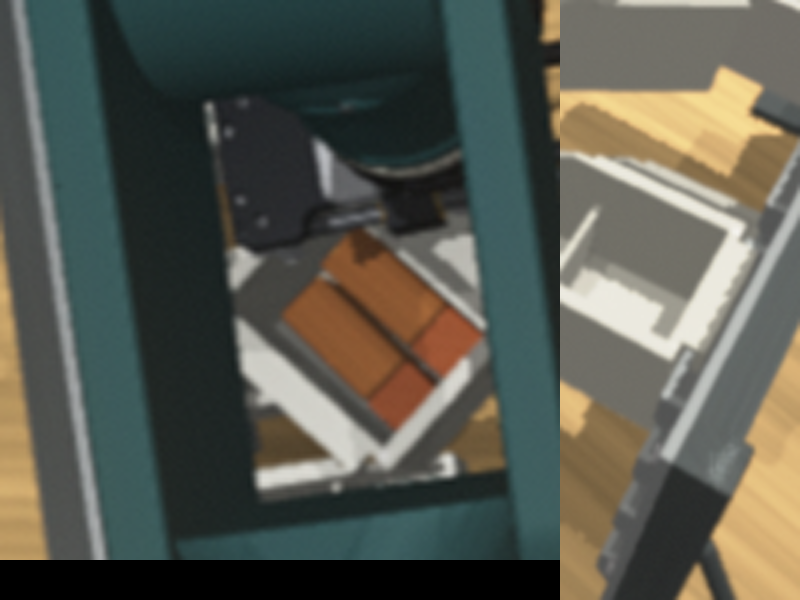

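The loose bin's corner has caught the low-x hung bin, at about (370,470) in the crop, and the bin is twisted in the grip. Back straight out from the panel first.

```bash
python3 -m jog '[[1,[0,10,0],0],[1,[0,25,-5],0],[1,[0,45,-10],0],[1,[0,70,-15],0],[1,[0,100,-20],0],[1,[0,130,-20],0],[1,[0,150,-20],0],[1,[0,150,-20],0],[1,[0,150,-20],0],[1,[0,150,-20],0]]' 50
python3 - <<'E'
from h import *
go((562,133.6,225),101.7)
r=read_camera("top");s=read_camera("scene")
im=np.zeros((600,800,3),np.uint8)
im[:600,:480]=crop(r,150,90,310,290,3)
im[:400,480:800]=crop(s,230,100,390,300,2)
cv2.imwrite("pics/c4.png",im)
E
```

```text
clock: 7.35
ee_pos: [591.5, -8.4, 245.2]
tcp_rot: [-0.0, 0.995, 0.102, -0.001]
wrist_force: [0.2, 0.3, -3.9]
width: 0.104
gripper_force: 50.0
shift [ 1.00e-01 -1.45e+02  2.03e+01] turn 0.0009 now [591.5  -8.4 245.2] F [ 0.2  0.3 -3.9] t 7.35 w 0.104 j [-0.11  0.18  1.19  0.    1.77  1.26]
```

View pics/c4.png

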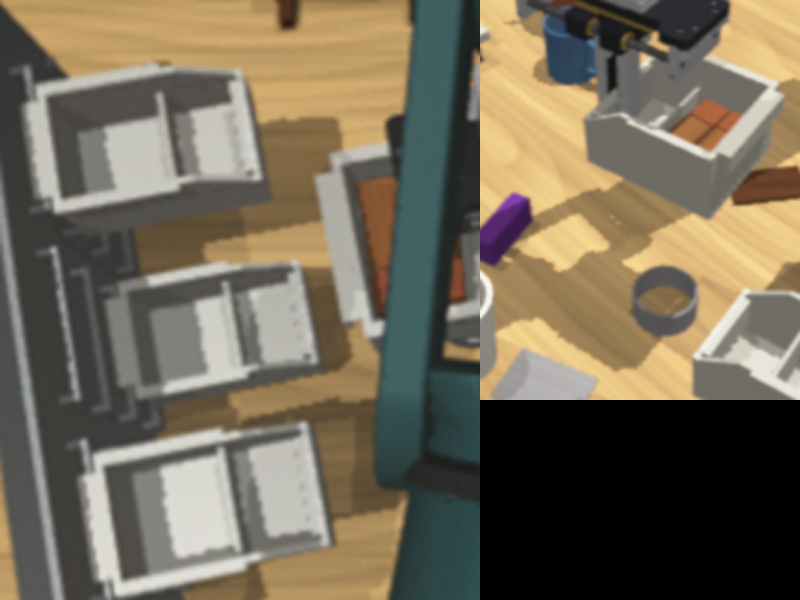

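The bin is straight in the grip again (width 0.104) with both stamps in, and the hung bins have not moved. Lip ends are at crop (318,175) and (345,322). Next I measure lateral offsets and the gap.

```bash
python3 - <<'E'
from h import *
r=read_camera("top")
A=lambda x,y:(150+x/3-.33,90+y/3-.33)
n=np.array([np.cos(np.radians(101.7)),np.sin(np.radians(101.7))]);l=np.array([-np.sin(np.radians(101.7)),np.cos(np.radians(101.7))])
O=np.array([527.9,298.6])
def f(nm,p,z):
    q=onz(r,A(*p),z)[:2]-O;print(nm,'into',(q@n).round(1),'along',(q@l).round(1))
f('strip a',(53,248),230);f('strip b',(77,400),230)
f('bin hi inner back',(52,213),234);f('bin hi front',(180,187),220);f('bin hi front bot low',(268,197),170)
f('bin lo inner back',(98,455),234);f('bin lo front',(305,424),211);f('midside',(215,430),234)
z=manip.observe()["ee_pos"][2]+57
f('lip a',(318,175),z);f('lip b',(345,322),z);f('wall a',(334,155),z);f('wall b',(366,340),z)
p=manip.observe()["ee_pos"][:2]-O;print('tcp',p@n,p@l)
E
```

```text
strip a into 0.2 along -49.8
strip b into -0.1 along 49.8
bin hi inner back into -3.8 along -71.4
bin hi front into -83.7 along -76.0
bin hi front bot low into -132.0 along -73.2
bin lo inner back into -8.9 along 86.9
bin lo front into -134.0 along 92.0
midside into -82.1 along 86.9
lip a into -180.5 along -37.8
lip b into -179.6 along 50.9
wall a into -191.9 along -47.7
wall b into -189.3 along 63.6
tcp -313.38809794437765 -0.33421851385139345
```

```bash
python3 -m jog '[[1,[0,0,-15],0],[1,[3,0,-30],0],[1,[6.5,0,-30],0],[1,[6.5,-15,-30],0],[1,[6.5,-35,-30],0],[1,[6.5,-60,-30],0],[1,[6.5,-85,-30],0],[1,[6.5,-110,-30],0],[1,[6.5,-130,-30],0],[1,[6.5,-145,-30],0],[1,[6.5,-150,-30],0],[1,[6.5,-150,-30],0],[1,[6.5,-150,-30],0],[1,[6.5,-150,-30],0]]' 50
python3 - <<'E'
from h import *
go((562,133.6,225),101.7)
O=np.array([527.9,298.6]);n=np.array([np.cos(np.radians(101.7)),np.sin(np.radians(101.7))]);print((manip.observe()["ee_pos"][:2]-O)@n)
r=read_camera("top");s=read_camera("scene")
im=np.zeros((600,800,3),np.uint8)
im[:480,:400]=crop(r,145,135,245,255,4)
im[:600,400:800]=crop(s,360,140,560,290,2) if 0 else cv2.resize(crop(s,380,140,520,350,2.857),(400,600))
cv2.imwrite("pics/c5.png",im)
E
```

```text
clock: 8.9
ee_pos: [568.1, 138.1, 276.3]
tcp_rot: [0.0, 0.995, 0.101, -0.0]
wrist_force: [-0.8, -0.1, -4.4]
width: 0.104
gripper_force: 50.0
shift [-6.9  3.1 51.3] turn -0.0014 now [568.1 138.1 276.3] F [-0.8 -0.1 -4.4] t 8.9 w 0.104 j [ 0.14  0.16  1.15 -0.    1.83  1.51]
-165.3436317619518
```

View pics/c5.png

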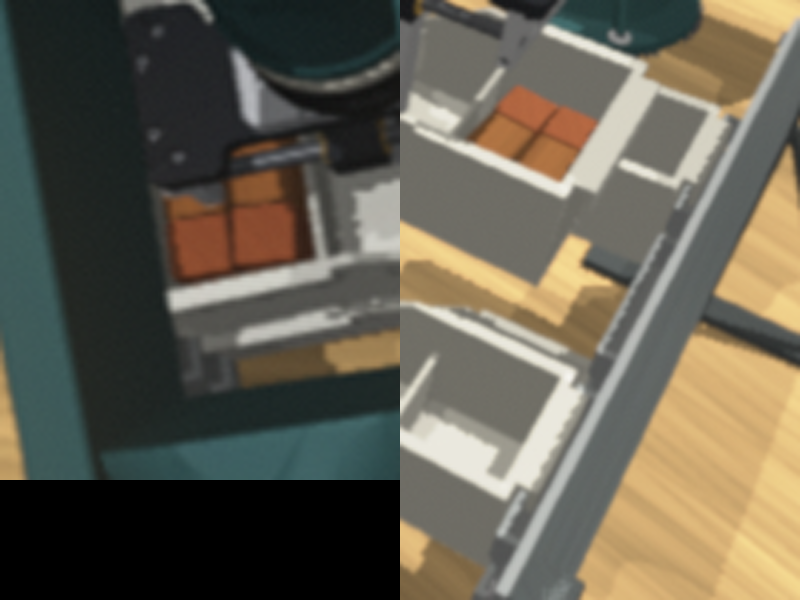

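In the scene view the lip ends are near crop (645,65) and (585,190), facing the free strip (600,350) to (665,240), with neighbours clear on both sides. Lower into the gap and approach, then touch off the flange on the panel face.

```bash
python3 -m jog '[[1,[0,0,10],0],[1,[0,0,25],0],[1,[0,0,40],0],[1,[0,0,55],0],[1,[0,0,68],0],[1,[0,0,75],0],[1,[0,0,75],0],[1,[0,-8,75],0],[1,[0,-16,75],0],[1,[0,-24,75],0],[1,[0,-28,75],0],[1,[0,-28,75],0],[1,[0,-28,75],0],[1,[0,-28,75],0]]' 50
python3 - <<'E'
from h import *
go((554,172.8,201),101.7)
O=np.array([527.9,298.6]);n=np.array([np.cos(np.radians(101.7)),np.sin(np.radians(101.7))]);print((manip.observe()["ee_pos"][:2]-O)@n)
s=read_camera("scene")
cv2.imwrite("pics/c6.png",crop(s,425,165,545,285,5))
E
```

```text
clock: 10.4
ee_pos: [562.3, 166.2, 201.5]
tcp_rot: [0.0, 0.995, 0.102, 0.0]
wrist_force: [0.0, -0.1, -3.8]
width: 0.105
gripper_force: 50.0
shift [-6.8 -8.1  0.5] turn -0.0002 now [562.3 166.2 201.5] F [ 0.  -0.1 -3.8] t 10.4 w 0.105 j [ 0.19  0.17  1.29 -0.    1.68  1.56]
-136.5888361016175
```

View pics/c6.png

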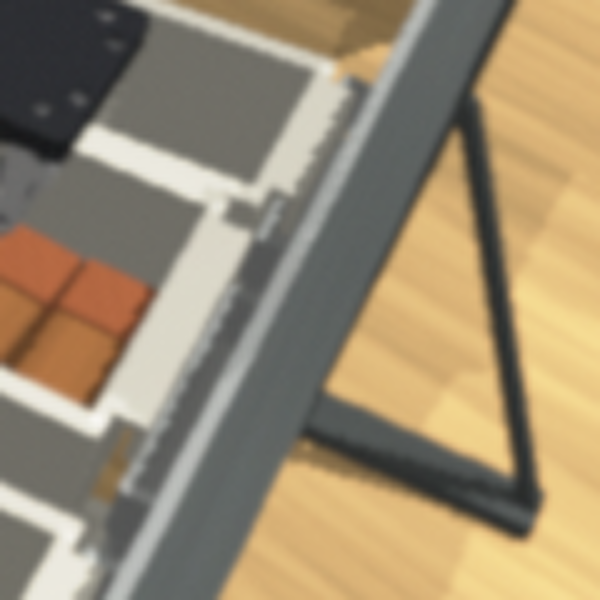

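The strip shows just behind the lip, from (130,490) to (238,285) in the crop, with the lip's outer edge running (143,424) to (251,234). Compare their middles along the row.

```bash
python3 - <<'E'
from h import *
s=read_camera("scene")
A=lambda x,y:(425+x/5-.4,165+y/5-.4)
t=np.radians(101.7);n=np.array([np.cos(t),np.sin(t)]);l=np.array([-np.sin(t),np.cos(t)]);O=np.array([527.9,298.6])
zt=manip.observe()["ee_pos"][2]+57-1.5
for nm,p,z in(('stripnear',(130,490),230),('stripfar',(238,285),230),('lipnear',(143,424),zt),('lipfar',(251,234),zt),('wallnear',(97,430),zt),('wallfar',(215,205),zt),('hungfar lipnear',(268,238),230),):
    q=onz(s,A(*p),z)[:2]-O;print(nm,'into',(q@n).round(1),'along',(q@l).round(1))
# edge profile: brightness along the lip outer edge & strip, at unit steps
g=cv2.GaussianBlur(cv2.cvtColor(s["color"],cv2.COLOR_RGB2GRAY),(0,0),.5).astype(float)
def prof(into,z,a0,a1):
    P=[np.r_[O+into*n+a*l,z] for a in np.arange(a0,a1,1.)]
    uv=proj(s,P).astype(np.float32);return cv2.remap(g.astype(np.float32),uv[:,0],uv[:,1],cv2.INTER_LINEAR).ravel().astype(int)
for i in(-2,0,2): print('strip',i,list(prof(i,230,-60,-40)),list(prof(i,230,40,60)))
for i in(-9,-6,-3): print('lip',i,list(prof(i,zt,-60,-35)),list(prof(i,zt,35,60)))
E
```

```text
stripnear into 2.0 along -48.5
stripfar into 1.5 along 50.4
lipnear into -2.0 along -46.1
lipfar into -0.8 along 46.5
wallnear into -12.4 along -55.9
wallfar into -14.7 along 52.3
hungfar lipnear into 2.9 along 76.9
strip -2 [np.int64(119), np.int64(118), np.int64(115), np.int64(112), np.int64(108), np.int64(106), np.int64(105), np.int64(106), np.int64(110), np.int64(116), np.int64(124), np.int64(129), np.int64(135), np.int64(138), np.int64(138), np.int64(136), np.int64(131), np.int64(128), np.int64(126), np.int64(124)] [np.int64(176), np.int64(177), np.int64(177), np.int64(176), np.int64(174), np.int64(174), np.int64(175), np.int64(175), np.int64(175), np.int64(176), np.int64(175), np.int64(174), np.int64(170), np.int64(169), np.int64(168), np.int64(168), np.int64(168), np.int64(168), np.int64(169), np.int64(169)]
strip 0 [np.int64(101), np.int64(99), np.int64(98), np.int64(97), np.int64(95), np.int64(93), np.int64(93), np.int64(97), np.int64(107), np.int64(121), np.int64(137), np.int64(150), np.int64(157), np.int64(160), np.int64(161), np.int64(154), np.int64(150), np.int64(147), n
[... 2501 characters left out ...]
t64(109), np.int64(109), np.int64(109), np.int64(109), np.int64(109), np.int64(110), np.int64(112), np.int64(117), np.int64(128), np.int64(143), np.int64(168), np.int64(192), np.int64(205), np.int64(214), np.int64(215), np.int64(215), np.int64(214), np.int64(214), np.int64(214), np.int64(214), np.int64(214), np.int64(214)] [np.int64(212), np.int64(211), np.int64(210), np.int64(211), np.int64(211), np.int64(211), np.int64(210), np.int64(208), np.int64(207), np.int64(202), np.int64(194), np.int64(184), np.int64(167), np.int64(150), np.int64(135), np.int64(125), np.int64(117), np.int64(113), np.int64(113), np.int64(112), np.int64(115), np.int64(117), np.int64(122), np.int64(131), np.int64(139)]
```

Lip middle is about 0.5 mm short along the row and yaw is off by about 0.8°. Correct both, then touch the panel.

```bash
python3 -m jog '[[1,[0.6,-3,0],-0.008],[1,[0.6,-6,0],-0.008],[1,[0.6,-9,0],-0.008],[1,[0.6,-9,0],-0.008],[1,[0.6,-9,0],-0.008]]' 50
python3 -m jog '[[1,[0,-1,0],0],[1,[0,-1,0],0],[1,[0,-1,0],0]]'
python3 -m jog '[[1,[0,-1,0],0],[1,[0,-1,0],0],[1,[0,-1,0],0]]'
python3 -m jog '[[1,[0,-1,0],0],[1,[0,-1,0],0],[1,[0,-1,0],0]]'
python3 -m jog '[[1,[0,-1,0],0],[1,[0,-1,0],0],[1,[0,-1,0],0]]'
```

```text
clock: 11.0
ee_pos: [561.0, 175.6, 201.4]
tcp_rot: [-0.0, 0.994, 0.106, 0.0]
wrist_force: [0.1, 0.0, -4.1]
width: 0.105
gripper_force: 50.0
clock: 11.3
ee_pos: [560.8, 175.8, 201.5]
tcp_rot: [0.0, 0.994, 0.106, -0.0]
wrist_force: [-0.6, -2.8, -3.3]
width: 0.102
gripper_force: 50.0
clock: 11.6
ee_pos: [560.7, 175.8, 201.6]
tcp_rot: [0.001, 0.994, 0.105, -0.0]
wrist_force: [-1.0, -5.1, -2.8]
width: 0.102
gripper_force: 50.0
clock: 11.9
ee_pos: [560.6, 175.8, 201.8]
tcp_rot: [0.002, 0.994, 0.105, -0.0]
wrist_force: [-0.8, -7.3, -1.7]
width: 0.1
gripper_force: 50.0
clock: 12.2
ee_pos: [560.4, 175.8, 201.9]
tcp_rot: [0.003, 0.995, 0.104, -0.0]
wrist_force: [-0.6, -10.5, -2.6]
width: 0.105
gripper_force: 50.0
```

Contact with the panel is at about y = 175.8. Back off 2.5 mm from that contact and lower.

```bash
python3 -m jog '[[1,[0,6.3,0],0],[1,[0,6.3,0],0],[1,[0,6.3,0],0],[1,[0,6.3,2],0],[1,[0,6.3,4],0],[1,[0,6.3,6],0],[1,[0,6.3,6],0],[1,[0,6.3,6],0]]' 50
python3 -m jog '[[1,[0,0,1],0],[1,[0,0,2],0],[1,[0,0,2],0],[1,[0,0,2],0]]'
python3 -m jog '[[1,[0,0,1],0],[1,[0,0,2],0],[1,[0,0,2],0],[1,[0,0,2],0]]'
python3 -m jog '[[1,[0,0,1],0],[1,[0,0,2],0],[1,[0,0,2],0],[1,[0,0,2],0]]'
```

```text
clock: 13.0
ee_pos: [561.4, 173.2, 195.2]
tcp_rot: [0.0, 0.994, 0.106, -0.0]
wrist_force: [0.1, -0.2, -4.4]
width: 0.102
gripper_force: 50.0
clock: 13.4
ee_pos: [561.5, 173.1, 193.4]
tcp_rot: [0.0, 0.994, 0.106, -0.0]
wrist_force: [0.9, -0.3, -3.9]
width: 0.104
gripper_force: 50.0
clock: 13.8
ee_pos: [561.5, 173.2, 191.4]
tcp_rot: [-0.0, 0.994, 0.106, -0.0]
wrist_force: [-0.5, 0.5, -4.3]
width: 0.102
gripper_force: 50.0
clock: 14.2
ee_pos: [561.4, 173.4, 189.4]
tcp_rot: [-0.0, 0.994, 0.106, -0.0]
wrist_force: [-0.9, 1.0, -3.0]
width: 0.102
gripper_force: 50.0
```

```bash
for i in 1 2 3; do python3 -m jog '[[1,[0,0,1],0],[1,[0,0,2],0],[1,[0,0,2],0],[1,[0,0,2],0]]' | grep -E 'ee_pos|wrist|tcp_rot'; done
python3 - <<'E'
from h import *
s=read_camera("scene")
cv2.imwrite("pics/c7.png",crop(s,425,165,545,285,5))
print(manip.observe()["moment"])
E
```

```text
ee_pos: [561.4, 173.4, 187.4]
tcp_rot: [-0.0, 0.994, 0.106, -0.0]
wrist_force: [-0.3, 2.8, -3.7]
ee_pos: [561.4, 173.4, 185.5]
tcp_rot: [-0.0, 0.994, 0.106, -0.0]
wrist_force: [-1.8, 4.0, -2.8]
ee_pos: [561.4, 173.3, 183.4]
tcp_rot: [-0.0, 0.994, 0.106, -0.0]
wrist_force: [-0.0, 5.4, -1.6]
[ 0.7061255   0.30472773 -0.16607405]
```

View pics/c7.png

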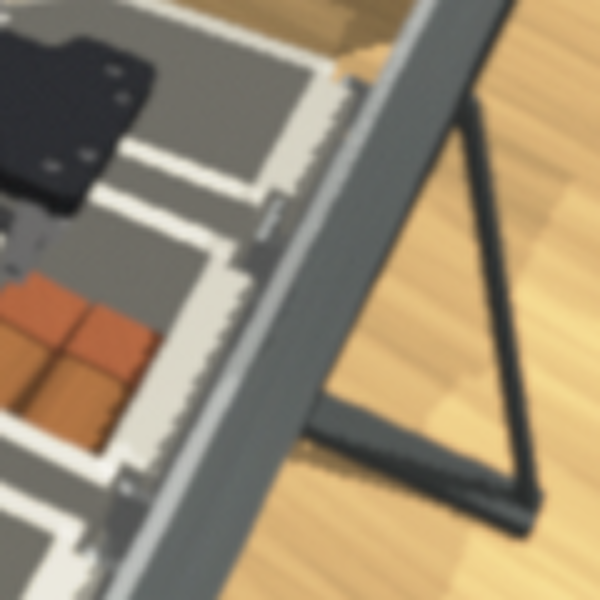

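The lip's outer edge now hides the strip, with only the near cheek showing at (127,487), so the flange has entered the pocket. The +y force means it rubs on the strip, so ease towards the panel while lowering.

```bash
python3 -m jog '[[1,[0,-1.5,0],0],[1,[0,-1.5,0],0],[1,[0,-1.5,0],0]]'| grep -E 'ee_pos|wrist|tcp_rot'; for i in 1 2 3 4; do python3 -m jog '[[1,[0,0,1],0],[1,[0,0,2],0],[1,[0,0,2],0],[1,[0,0,2],0]]' | grep -E 'ee_pos|wrist|tcp_rot'; done
```

```text
ee_pos: [561.4, 173.5, 183.0]
tcp_rot: [0.001, 0.994, 0.106, -0.0]
wrist_force: [-0.2, 0.1, -4.0]
ee_pos: [561.2, 174.3, 181.3]
tcp_rot: [0.0, 0.994, 0.106, -0.0]
wrist_force: [0.2, 0.1, -4.3]
ee_pos: [561.3, 174.6, 179.6]
tcp_rot: [0.0, 0.994, 0.106, 0.0]
wrist_force: [0.0, 0.1, -2.7]
ee_pos: [561.7, 174.8, 178.6]
tcp_rot: [-0.0, 0.994, 0.106, 0.001]
wrist_force: [-0.7, -0.8, 3.0]
ee_pos: [562.1, 175.1, 177.3]
tcp_rot: [-0.001, 0.994, 0.106, 0.002]
wrist_force: [-1.0, -2.4, 5.0]
```

```bash
for i in 1 2; do python3 -m jog '[[1,[0,0,1],0],[1,[0,0,2],0],[1,[0,0,2],0],[1,[0,0,2],0]]' | grep -E 'ee_pos|wrist|tcp_rot|width'; done
python3 - <<'E'
from h import *
s=read_camera("scene")
im=np.zeros((600,800,3),np.uint8)
im[:600,:600]=crop(s,425,165,545,285,5)
cv2.imwrite("pics/c8.png",crop(s,385,165,545,285,5))
E
```

```text
ee_pos: [562.5, 175.3, 176.3]
tcp_rot: [-0.001, 0.994, 0.106, 0.003]
wrist_force: [-0.4, -1.5, 8.3]
width: 0.104
ee_pos: [562.8, 175.2, 175.6]
tcp_rot: [-0.001, 0.994, 0.106, 0.003]
wrist_force: [-1.9, -3.9, 12.1]
width: 0.108
```

View pics/c8.png

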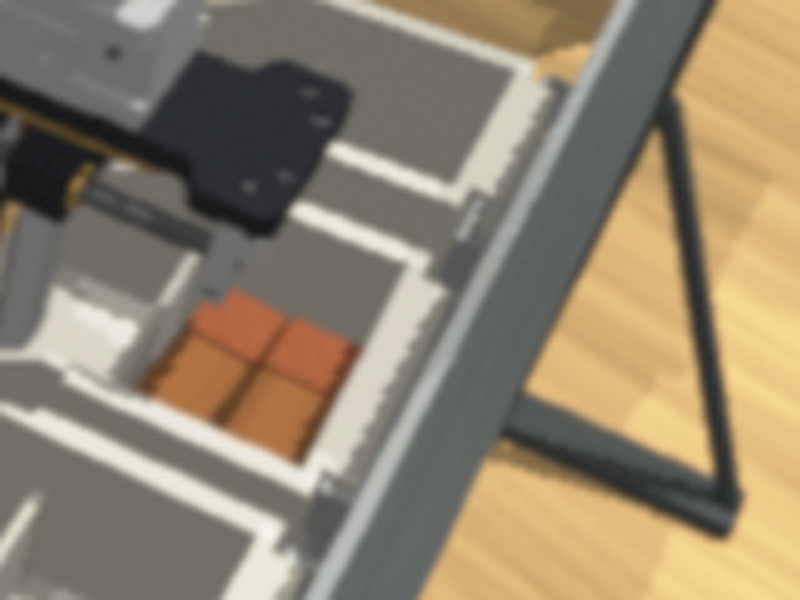

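The lip lies close behind the panel line, near end at crop (340,467) and far end at (447,282), with the stamps in place. Check both ends' heights against the hung bin's lip at (550,85) to (490,188).

```bash
python3 - <<'E'
from h import *
s=read_camera("scene")
t=np.radians(101.7);n=np.array([np.cos(t),np.sin(t)]);l=np.array([-np.sin(t),np.cos(t)]);O=np.array([527.9,298.6])
g=cv2.cvtColor(s["color"],cv2.COLOR_RGB2GRAY).astype(np.float32)
# at given along, scan into on plane z=234: bright lip -> dark panel; report into where it falls through half
for a in list(range(-44,46,8))+[80,88,96,104,112,120,128,136]+[-130,-122,-114,-106,-98,-90]:
    I=np.arange(-25,20,.5);uv=proj(s,[np.r_[O+i*n+a*l,234] for i in I]).astype(np.float32)
    v=cv2.remap(g,uv[:,0],uv[:,1],cv2.INTER_CUBIC).ravel()
    k=np.where(v>165)[0]; k=k[(I[k]<16)]
    # wall inner edge (dark->bright)
    print(a,'bright from',I[k[0]] if len(k) else None,'to',I[k[-1]] if len(k) else None)
E
```

```text
-44 bright from -7.5 to 15.0
-36 bright from -7.5 to 14.5
-28 bright from -7.5 to 14.5
-20 bright from -8.0 to 14.5
-12 bright from -8.0 to 14.5
-4 bright from -8.0 to 15.0
4 bright from -8.0 to 14.5
12 bright from -8.5 to 14.5
20 bright from -8.5 to 13.5
28 bright from -9.0 to 13.5
36 bright from -9.0 to 3.0
44 bright from -9.5 to 4.0
80 bright from None to None
88 bright from -25.0 to 14.0
96 bright from -9.0 to -4.0
104 bright from -9.0 to 14.0
112 bright from -9.0 to 14.5
120 bright from -9.0 to 13.0
128 bright from -9.0 to 14.5
136 bright from -9.0 to 14.5
-130 bright from -10.5 to 14.5
-122 bright from -9.5 to 15.0
-114 bright from -10.0 to 14.5
-106 bright from -9.5 to 14.5
-98 bright from -10.0 to 14.5
-90 bright from -9.5 to 14.5
```

```bash
python3 - <<'E'
from h import *
s=read_camera("scene")
t=np.radians(101.7);n=np.array([np.cos(t),np.sin(t)]);l=np.array([-np.sin(t),np.cos(t)]);O=np.array([527.9,298.6])
g=cv2.cvtColor(s["color"],cv2.COLOR_RGB2GRAY).astype(np.float32)
def edge(i,a0,a1,z,up):
    A=np.arange(a0,a1,.25);uv=proj(s,[np.r_[O+i*n+a*l,z] for a in A]).astype(np.float32)
    v=cv2.remap(g,uv[:,0],uv[:,1],cv2.INTER_LINEAR).ravel();h=(v.min()+v.max())/2
    k=np.where((v[:-1]<h)!=(v[1:]<h))[0];return [float(A[j]) for j in k],int(v.min()),int(v.max())
for i in(0,2,4): print('ours lip',i,edge(i,-56,-35,234,1),edge(i,33,56,234,0))
for i in(-6,): print('ours wall',i,edge(i,-64,-45,234,1),edge(i,40,62,234,0))
for i in(-6,): print('far wall',i,edge(i,75,100,234,1),edge(i,155,180,234,0))
for i in(0,2,4): print('far lip',i,edge(i,75,110,234,1),edge(i,145,175,234,0))
print(manip.observe()["moment"],manip.observe()["wrist_force"])
E
```

```text
ours lip 0 ([-52.0, -49.75, -46.5], 101, 219) ([46.75], 96, 212)
ours lip 2 ([-46.25], 93, 199) ([46.75], 86, 206)
ours lip 4 ([-51.75, -51.5, -47.0], 87, 149) ([46.75], 85, 170)
ours wall -6 ([-57.5], 108, 240) ([57.75], 115, 218)
far wall -6 ([85.25], 110, 209) ([174.0], 115, 215)
far lip 0 ([97.25], 124, 209) ([162.0], 167, 208)
far lip 2 ([96.75], 125, 194) ([161.75], 141, 199)
far lip 4 ([95.5], 100, 150) ([161.5, 170.25], 110, 166)
[0.86098874 0.17254274 0.12475209] [-0.83753345 -2.06027073 11.38679826]
```

Lip and strip middles agree (0.2 against 0.25 mm) and the height fits home. Release, rise and look.

```bash
python3 -m jog '[[0.6,[0,0,-1],0],[0.5,[0,0,-1],0],[0.4,[0,0,-1],0],[0.3,[0,0,-1],0],[0.3,[0,0,-1],0]]' 20 | tail -4
python3 -m jog '[[0.3,[0,0,-10],0],[0.3,[0,0,-30],0],[0.3,[0,0,-60],0],[0.3,[0,0,-90],0],[0.3,[0,0,-120],0],[0.3,[0,60,-120],0],[0.3,[0,110,-120],0],[0.3,[0,150,-120],0],[0.3,[0,170,-120],0],[0.3,[0,170,-120],0],[0.3,[0,170,-120],0],[0.3,[0,170,-120],0]]'
python3 - <<'E'
from h import *
r=read_camera("top");s=read_camera("scene")
im=np.zeros((600,800,3),np.uint8)
im[:600,:420]=crop(r,140,105,280,305,3)
im[:450,420:800]=cv2.resize(crop(s,375,165,515,331,1),(380,450),interpolation=cv2.INTER_CUBIC)
cv2.imwrite("pics/c9.png",im)
E
```

```text
tcp_rot: [0.0, 0.994, 0.106, -0.001]
wrist_force: [-0.7, -0.1, 0.0]
width: 0.351
gripper_force: 0.0
clock: 20.0
ee_pos: [596.9, 9.8, 293.0]
tcp_rot: [-0.0, 0.994, 0.107, 0.0]
wrist_force: [-0.5, 0.2, -0.3]
width: 0.349
gripper_force: 0.0
```

View pics/c9.png

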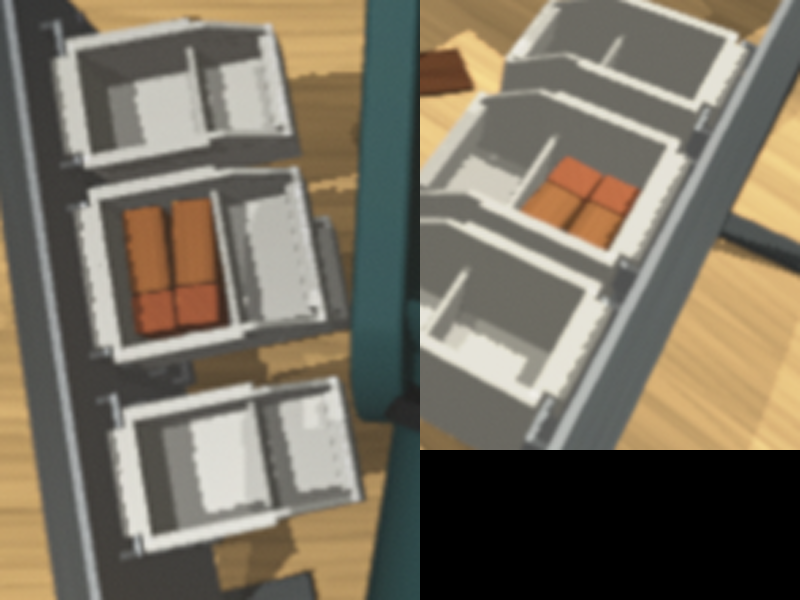

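The bin hangs in the middle pocket with both stamps in it. Its lip edge, (78,205) to (103,350), lies on the line through the hung bins' lips. Check the end heights with both views.

```bash
python3 - <<'E'
from h import *
t=np.radians(101.7);n=np.array([np.cos(t),np.sin(t)]);l=np.array([-np.sin(t),np.cos(t)]);O=np.array([527.9,298.6])
R={k:read_camera(k) for k in("top","scene")}
for k,s in R.items():
  g=cv2.cvtColor(s["color"],cv2.COLOR_RGB2GRAY).astype(np.float32)
  def edge(i,a0,a1):
    A=np.arange(a0,a1,.25);uv=proj(s,[np.r_[O+i*n+a*l,234] for a in A]).astype(np.float32)
    v=cv2.remap(g,uv[:,0],uv[:,1],cv2.INTER_LINEAR).ravel();h=(v.min()+v.max())/2
    return [float(A[j]) for j in np.where((v[:-1]<h)!=(v[1:]<h))[0]]
  print(k,'lip0',edge(0,-56,-35),edge(0,33,56),'lip3',edge(3,-56,-35),edge(3,33,56),'wall',edge(-6,-64,-45),edge(-6,40,62),'far lip',edge(2,85,110),edge(2,145,170),'near lip',edge(2,-165,-135),edge(2,-98,-75))
  o=[]
  for a in (-130,-110,-98,-40,-25,0,25,40,110,130,150):
    I=np.arange(-13,-2,.25);uv=proj(s,[np.r_[O+i*n+a*l,234] for i in I]).astype(np.float32)
    v=cv2.remap(g,uv[:,0],uv[:,1],cv2.INTER_LINEAR).ravel();h=160;j=np.where((v[:-1]<h)&(v[1:]>=h))[0];o.append((a,float(I[j[0]]) if len(j) else None))
  print(o)
E
```

```text
top lip0 [-48.75] [46.0] lip3 [-48.0] [44.75] wall [-57.0] [55.75] far lip [96.5] [162.5] near lip [-148.5] [-83.75]
[(-130, -9.75), (-110, -10.25), (-98, -10.0), (-40, -10.0), (-25, -10.0), (0, -10.0), (25, -10.0), (40, -10.5), (110, -10.5), (130, -10.25), (150, -10.5)]
scene lip0 [-46.0] [46.0] lip3 [-45.25] [45.25] wall [-57.25] [56.0] far lip [96.75] [162.25] near lip [-147.25] [-79.5]
[(-130, -11.0), (-110, -10.25), (-98, -10.25), (-40, -9.75), (-25, -10.0), (0, -9.75), (25, -10.0), (40, -10.0), (110, -9.75), (130, -9.75), (150, -9.75)]
```

Both ends of the lip are level with the neighbouring bins' lips to under 1 mm in both views. Hand in.

```bash
python3 -c "
from bench import manip
print(manip.sign_off())"
```

```text
the job is handed in; nothing more can be done
None
```

The loose bin hangs in the free middle pocket of the top row with both stamps in it, its lip level with its neighbours' to about 1 mm by camera, and I have handed the job in; on the first approach it bumped a hung bin (about 55 N at the wrist), but the hung bins still look in place, and I did not re-check the pot afterwards.

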